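# Clamp a pine block on the sanding board

## Robot

A 6-joint arm with a two-finger parallel gripper is mounted at the origin on a cart in front of the work surface, level with it; the furniture and walls round the work are solid. World frame = base frame: x ahead of the robot, y to its left, z up, the work surface at z = 0. Lengths are in m, angles in rad, forces in N, time in s.
With the tool pointing down it reaches from about 0.25 to 0.775 m from the base axis. Payload 4 kg.
Tool frame: the origin (TCP) lies on the front face of the gripper's body, between the roots of the fingers; the fingertips stand env.tcp_to_tips ahead of it and the grasp point (between the pads) lies 54 mm ahead of it (env.tcp_to_tips is the distance from the TCP to the fingertips, in m); z points along the fingers, y is the line along which they close (so a half turn about z gives the same grasp; the last joint's range is limited). The gripper opens to 85 mm and grips with 20 to 120 N. Pads are 22 mm wide; open, the fingers measure 114 mm over their backs; the gripper's body (76 mm by 85 mm) begins 54 mm behind the grasp point. The pads swing forward as they close: fully open they stand 13 mm farther back than shut.
Start: joints at [-1.206, 0.087, 1.371, -0, 1.684, -0.103], TCP at [0.248, -0.491, 0.304] pointing down, gripper open.
Joint ranges: [-3.1, 3.1], [-0.76, 2.03], [0.27, 2.55], [-1.08, 4.22], [0.17, 2.65], [-2.57, 2.57]. Speed limits (rad/s): [2.79, 2.79, 3.14, 3.14, 3.14, 3.14].

## Interface

Orientations are given as a unit quaternion [x, y, z, w].
In Python, from station import env gives the robot as it stands. The module is installed in compiled form; this text tells all that it offers.
- The arm moves only by the tool arm_command, never from a script. Its argument "steps" is a list of rows, each an object of numbers: "gripper": the opening, from 0 (shut) to 1 (fully open); "tx", "ty", "tz": the shift along the world's x, y, z in mm; "yaw": the turn about the world's z in degrees. A call has exactly 8 rows; each row shifts and turns the commanded pose from where the row before left it; what a row does not reach is not made up. A row lasts 1/8 s, in which the tool goes at most 62.5 mm and 10.7 degrees, less where a joint would pass 70% of its speed; a pose out of reach is approached as far as the arm can. A call is refused whole if a number of a shift passes 62.5 or a number of a turn 10.7, either way. A call with a gripper value outside its range is refused whole. The fingers move at their own pace and stop on an object; "newtons" is the grip in N (left out, the last holds). Time passes only in rows, so rows that do not move let the fingers close, or fill a call up. It gives the time, the measured TCP pose, the force, the opening and the grip force at its end, in the units of the state.
- env.state(): the state, without advancing time (a new reading comes with each control period).
- env.grab_frame(name): name is "side" or "top" or "wrist"; returns (picture, depth): 480x640x3 uint8, red, green, blue; 480x640 float32, m along the optical axis (not along the pixel's ray), 0 where there is no reading.
- env.calibration(name): a dict with "fx", "fy", "cx", "cy" (pixels), "R" (3x3) and "t" (3): a world point X has camera coordinates R X + t. Camera axes: x right, y down, z forward; pixel columns grow to the right and rows downward; lengths in m; the calibration is good to about 2 mm. A picture is of the moment at which its call begins: read the wrist's pose just before it. calibration takes no time and is no camera call; for the wrist camera it gives the pose at the moment of the call.
- env.sign_off(): hands the job in; it is judged then, once.
The state is a dict: "clock": time; "joint_positions": joint angles; "qvel": joint speeds; "joint_torque": joint torques, N m; "tcp_pos": TCP position; "tool_rot": TCP orientation; "contact_force": force on the tool from outside, world axes, zero at the start; "torque": the same for the moment, N m; "gripper_width": finger opening in m; "finger_force": force on a finger pad.
Only numpy, scipy, OpenCV 4.12 (cv2) and the standard library are available. Lean on these libraries where they do the work, as an engineer would, in place of code of your own. Each camera call takes 0.05 s, during which the arm holds its last target. There are 200 camera calls.

## Task

Clamp the pine block ready for sanding: lay it flat on the plywood clamping board, lengthwise between the wooden stop and the cork-faced dog and in line with the dog, and let go of it. Then, with the cam lever still raised, wind the handwheel by its knob, clockwise seen from above, until the dog has pushed the block right up against the stop and the wheel will not turn further. Last, press the cam lever down flat, fully home, to squeeze the block tight; leave the other things on the bench where they are.

Things in the scene. Friction and masses are not known exactly. Their poses are not given: they have to be found in the camera images.
- pine_block: The workpiece: a loose planed pine block, 60 x 180 x 43 mm (x, y, z), about 0.22 kg, lying on the bench to the right of the board. Origin: centre of its underside, z up, long axis along its y. The only other loose stick is the thinner, longer, darker beech strip.
- board: The clamping board, fixed: plywood bed 180 (x) by 400 mm (y from -190 to +210), top 18 mm above the bench. Origin: on the bench, on the centre line; +y runs lengthwise from the stop (right end) to the handwheel (left end). Along x = 0: stop, free bed (clamped block centred at y = -75 mm), slide track flush in the bed (from y = 13 mm), bearing bridge (y 137 to 193 mm, 75 mm high).
- stop: The fixed stop: a dark hardwood strip 120 mm wide (along board x), 18 mm thick, 30 mm high above the bed, screwed across the right end of the board. Origin: centre of its underside, on the bed.
- stop_face (a point): Middle of the stop's face that looks towards the dog (+y of the board); this face is at board y = -165 mm, 15 mm above the bed.
- dog: The dog: the cork-faced pad on the front of the slide, 62 mm wide, 8 mm thick, top 34 mm above the bed (9 mm below the top of the block). It travels with the slide; the cam lever pushes it out a further 2.5 mm. Origin: under the middle of its cork face, at bed height.
- slide: The steel slide, which runs along board y and carries dog and cam lever; geared to the wheel. Its body reaches from 9 to 48 mm behind the dog's face, its rack to 190 mm. Origin: on the bed, on the centre line, where the dog's face is with the lever raised: board y = 85 mm fully open, 60 to 85 mm at the start, 15 mm when the dog meets the block held at the stop.
- dog_face (a point): Middle of the dog's cork face, 20 mm above the bed. With the block clamped it is at board y = +15 mm (180 mm from the stop face).
- wheel (a joint): Handwheel angle, rad: 0 with the slide fully open, grows clockwise seen from above; the slide goes 10 mm per radian towards the stop (8.5 at most). Starts between 0 and 2.5; 7.0 when block and stop are met. Turning takes about 3.5 N at the knob; each further 1 N there puts 5 N on the block. Its friction holds the slide where it is left, up to about 15 N; beyond that it slips back.
- wheel_axis (a point): Point on the handwheel's upright axis at the height of the rim's middle, 112 mm above the bench (94 mm above the bed), at board x = 0, y = 165 mm. The rim is a 12 mm thick steel ring of 50 mm radius with three spokes.
- knob_mid (a point): Middle of the black crank knob that stands up from the wheel's rim, 50 mm from the axis, 142 mm above the bench: upright, round, 22 mm in diameter, from 121 to 164 mm above the bench. It revolves freely on its pin, so it can be held and led round in a circle without turning the hand. It moves with the wheel.
- lever (a joint): Cam lever at the near (board -x) end of the slide's cross shaft, rad: 0 raised (leaning up 60 degrees towards the stop), 1.047 pressed fully down, flat, pointing to the stop (board -y). Axis along board x, 24 mm behind the slide's origin, 30 mm above the bench; arm at board x = -74 mm. It pushes the dog out 2.5 mm, squeezing the block, takes a few N and stays down. Keep it raised while winding.
- lever_tip (a point): Middle of the top of the lever's black grip (22 mm wide, 42 mm long, 13 mm thick): 67 mm from the lever's axis along the arm and 7.5 mm above the arm's line; 38 mm above the bench when the lever is fully down, 92 mm when raised. Press here from above. It travels with the slide.
- beech_strip: Bystander: beech strip 30 x 260 x 25 mm lying beyond the board. Origin: centre of its underside.
- cork_block: Bystander: cork sanding block 61 x 111 x 36 mm lying on the robot's side of the board. Origin: centre of its underside.
- pliers: Bystander: pliers 50 x 166 x 14 mm lying beyond the board on the right. Origin: centre of the underside.
- screwdriver: Bystander: stubby screwdriver 29 x 140 x 25 mm lying beyond the board on the left. Origin: centre of the underside.

How it is judged:
On the way, in this order (a step that is already met when the one before it is completed fails the run):
1. the pine block lies flat on the bed between stop and dog, lengthwise and in line with the dog, let go, with the lever still raised (z of pine_block in the frame of board between 0.014 and 0.023 m and angle between the y axis of pine_block and the y axis of board, either way round below 0.15 rad and angle between pine_block's own z axis and vertical below 0.05 rad and x of pine_block in the frame of board between -0.025 and 0.025 m and y of pine_block in the frame of board between -0.08 and 0 m and contact force between the fingers and pine_block below 0.1 N and linear speed of pine_block below 0.02 m/s and value of joint lever below 0.4 rad), for 0.2 s.
2. wound in, the dog touches the block and the block the stop, with the lever still raised (z of pine_block in the frame of board between 0.014 and 0.023 m and angle between the y axis of pine_block and the y axis of board, either way round below 0.06 rad and angle between pine_block's own z axis and vertical below 0.05 rad and x of pine_block in the frame of board between -0.025 and 0.025 m and y of pine_block in the frame of board below -0.0725 m and y of dog_face in the frame of board below 0.0172 m and value of joint lever below 0.4 rad), for 0.2 s.
At the end, for the whole second after the job is handed in: Pine block flat on the bed (5 mm, 0.05 rad), lengthwise (0.06 rad), within 25 mm of the centre line, one end at the stop (3.5 mm), the dog at the other (3 mm), over 2 N on both; cam lever down (over 0.97 rad); all at rest and let go (z of pine_block in the frame of board between 0.014 and 0.023 m and angle between the y axis of pine_block and the y axis of board, either way round below 0.06 rad and angle between pine_block's own z axis and vertical below 0.05 rad and x of pine_block in the frame of board between -0.025 and 0.025 m and y of pine_block in the frame of board between -0.0785 and -0.0715 m and y of dog_face in the frame of board between 0.011 and 0.018 m and contact force between each of dog, stop and pine_block above 2 N and value of joint lever above 0.97 rad and linear speed of pine_block below 0.01 m/s and velocity of joint wheel between -0.2 and 0.2 rad/s); the robot touches nothing.
It fails at once if a bystander (beech strip, cork block, pliers or screwdriver) is moved more than 30 mm (distance of any of beech_strip, cork_block, pliers, screwdriver from where it was at the start of the episode above 0.03 m).
It also fails if it takes over 72 s, if anything falls off the work surface, if the arm or the gripper's body presses on something with over 40 N, if the wrist force passes 120 N, or if a joint passes its speed limit or range.

## Working session

There is one attempt and no reset: what is moved stays moved. The work goes in short steps, Python scripts to look and compute and a tool call to move; the robot and the scene stay as the last step left them, time stands still between calls to the robot, and variables do not carry over. Pictures are saved under pics/ and viewed, at most 10 in all, crops included, and the job is handed in when it is done.

Besides the shell and the picture viewer there is one more tool, called after "Call:" as name(argument=value, ...) on one line, values as JSON. arm_command: Moves the arm, as the interface text tells. Its arguments: {"type":"object","properties":{"steps":{"type":"array","items":{"type":"object","properties":{"gripper":{"type":"number"},"tx":{"type":"number"},"ty":{"type":"number"},"tz":{"type":"number"},"yaw":{"type":"number"}}}},"newtons":{"type":"number"}},"required":["steps"]}

```bash
mkdir -p pics; cat > h.py <<'E'
import numpy as np, cv2
from station import env
def snap(n,f):
    c=env.calibration(n); im,d=env.grab_frame(n)
    cv2.imwrite(f'pics/{f}.png',cv2.cvtColor(im,cv2.COLOR_RGB2BGR)); np.savez(f'pics/{f}.npz',im=im,d=d,**{k:np.array(v) for k,v in c.items()})
    return im,d,c
def load(f):
    z=np.load(f'pics/{f}.npz'); return z['im'],z['d'],z
def ray(c,u,v,z):
    R=np.array(c['R']);t=np.array(c['t']);o=-R.T@t
    r=R.T@np.array([(u-c['cx'])/c['fx'],(v-c['cy'])/c['fy'],1.]); return o+r*(z-o[2])/r[2]
def cloud(d,c):
    v,u=np.mgrid[0:480,0:640]; P=np.stack([(u-c['cx'])/c['fx']*d,(v-c['cy'])/c['fy']*d,d],-1)
    return (P-np.array(c['t']))@np.array(c['R'])
E
python3 - <<'E'
from h import *
for n in('top','side'):
    im,d,c=snap(n,n+'0'); print(n,c['fx'],-np.array(c['R']).T@c['t'],(d>0).mean())
s=env.state();print(env.tcp_to_tips,s['tool_rot'],s['clock'],s['gripper_width'])
E
```

```text
top 485.082690665742 [ 0.42057069 -0.06108706  1.1197168 ] 0.9960579427083334
side 621.3917910210233 [ 0.19158718 -1.28067143  0.63261127] 0.8999055989583333
0.0726 [ 9.72767688e-01  2.31780026e-01 -1.35871332e-04 -1.01350175e-03] 0.1 0.08534269140545789
```

View pics/top0.png

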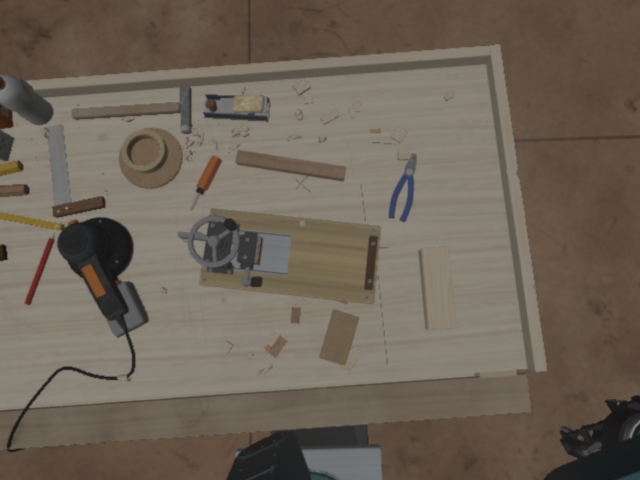

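View pics/side0.png

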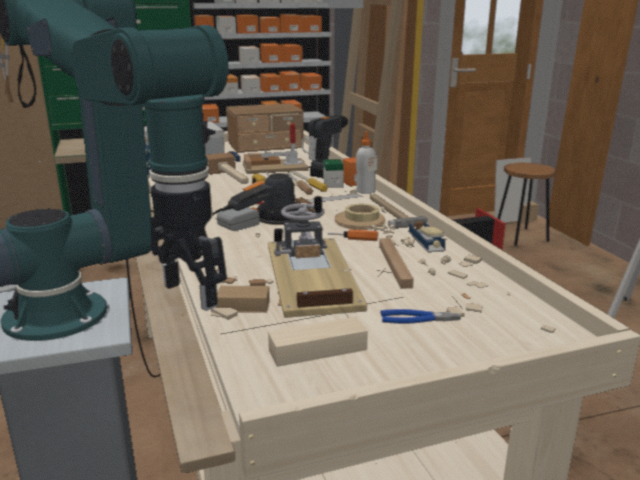

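The top view shows the pine block at about (437,288), the board with corners (213,209), (381,225), (374,303) and (201,285), the stop at (371,263), the lever grip at (256,282) and the knob at (230,224). The side view agrees.

```bash
python3 - <<'E'
from h import *
im,d,c=load('top0'); P=cloud(d,c); v,u=np.mgrid[0:480,0:640]
def box(n,u0,u1,v0,v1,z0,z1,extra=None):
    m=(u>=u0)&(u<=u1)&(v>=v0)&(v<=v1)&(P[...,2]>z0)&(P[...,2]<z1)&(d>0)
    if extra is not None: m&=extra
    m=cv2.morphologyEx(m.astype(np.uint8),cv2.MORPH_OPEN,np.ones((2,2)))>0
    q=P[m]; r=cv2.minAreaRect(q[:,:2].astype(np.float32)*1000)
    print(n,m.sum(),q.mean(0).round(4),'rect',np.round(r[0],1),np.round(r[1],1),round(r[2],2)); return q
box('pine',405,470,235,345,.033,.055)
box('board',190,395,195,315,.01,.026)
box('stop',355,390,225,300,.038,.06)
dark=im.max(2)<60
box('knob',215,245,212,240,.14,.18); box('knobdark',215,245,212,240,.12,.18,dark)
box('lever',245,268,270,292,.06,.12,dark)
box('wheel',180,245,205,275,.10,.125)
print('bench',P[340:380,420:480,2].mean())
E
```

```text
pine 2286 [ 0.4869 -0.2997  0.0447] rect [ 486.4 -200.2] [184.2 282.3] 1.87
board 10544 [ 0.5679 -0.0012  0.0254] rect [570.7  27.2] [486.9 293.3] 87.8
stop 446 [ 0.5469 -0.154   0.0526] rect [ 506.6 -134.6] [ 54.2 219.6] 63.34
knob 108 [0.616  0.1334 0.1819] rect [533.2  44.5] [308.2  20.1] 46.88
knobdark 110 [0.6173 0.1358 0.1682] rect [532.7  45.1] [308.2  18.5] 46.88
lever 99 [0.5074 0.0952 0.094 ] rect [508.4  98.9] [31.7 17.2] 84.28
wheel 1049 [0.5919 0.1844 0.1122] rect [550.5  86.5] [377.5 110.1] 64.89
bench -0.0018343979317777695
```

```bash
cat >> h.py <<'E'
def box(n,f,u0,u1,v0,v1,z0,z1,dark=None):
    im,d,c=load(f); P=cloud(d,c); v,u=np.mgrid[0:480,0:640]
    m=(u>=u0)&(u<=u1)&(v>=v0)&(v<=v1)&(P[...,2]>z0)&(P[...,2]<z1)&(d>.1)
    if dark: m&=im.max(2)<dark
    k,l,st,ce=cv2.connectedComponentsWithStats(m.astype(np.uint8)); i=1+st[1:,4].argmax(); m=l==i
    q=P[m]; r=cv2.minAreaRect(q[:,:2].astype(np.float32)*1000)
    print(n,m.sum(),q.mean(0).round(4),'px',ce[i].round(1),'rect',np.round(r[0],1),np.round(r[1],1),round(r[2],2)); return q
E
python3 - <<'E'
from h import *
f='top0'
box('pine',f,405,470,235,345,.033,.055)
box('board',f,190,395,195,315,.01,.026)
box('stop',f,355,390,225,300,.038,.06)
box('knob',f,215,245,212,240,.14,.18); box('knobdark',f,215,245,212,240,.12,.18,60)
box('lever',f,245,268,270,292,.06,.12,60)
q=box('wheel',f,180,245,205,275,.10,.125)
print('wheelcirc',cv2.minEnclosingCircle(q[:,:2].astype(np.float32)*1000))
E
```

```text
pine 2290 [ 0.4894 -0.2976  0.0445] px [438.2 287.7] rect [ 491.4 -298.4] [180.6  60.8] 1.56
board 10398 [0.5698 0.0027 0.0197] px [302.2 257. ] rect [578.  29.] [400.2 185.1] 81.95
stop 447 [ 0.5495 -0.1522  0.0493] px [371.2 262.1] rect [ 550.8 -152.7] [ 18.1 119.6] 81.99
knob 110 [0.623  0.1398 0.1599] px [229.8 223.5] rect [623.8 141.1] [20.2 20.2] 45.22
knobdark 113 [0.6217 0.1398 0.157 ] px [230.  224.4] rect [623.4 141.9] [20.7 17.2] 60.57
lever 99 [0.5091 0.0963 0.101 ] px [255.9 281.5] rect [509.3  97.6] [26.4 19.3] 82.95
wheel 1058 [0.5933 0.1849 0.1181] px [212.4 242. ] rect [595.4 183.4] [109.4 107.5] 46.26
wheelcirc ((597.23046875, 182.82872009277344), 56.038909912109375)
```

Call:
arm_command(steps=[{"tx": 30, "ty": 24, "tz": -20, "yaw": -3.2, "gripper": 1}, {"tx": 30, "ty": 24, "tz": -20, "yaw": -3.2}, {"tx": 30, "ty": 24, "tz": -20, "yaw": -3.2}, {"tx": 30, "ty": 24, "tz": -20, "yaw": -3.1}, {"tx": 30, "ty": 24, "tz": -20, "yaw": -3.1}, {"tx": 31, "ty": 24, "tz": -20, "yaw": -3.1}, {"tx": 31, "ty": 24, "tz": -20, "yaw": -3.1}, {"tx": 31, "ty": 25, "tz": -20, "yaw": -3.2}], newtons=40)

```text
schema error: expected keys gripper, tx, ty, tz, yaw
```

```bash
cat >> h.py <<'E'
def tool():
    from scipy.spatial.transform import Rotation as Ro
    s=env.state(); R=Ro.from_quat(s['tool_rot']).as_matrix()
    print('t',round(s['clock'],2),'tcp',(np.array(s['tcp_pos'])*1000).round(1),'toolY',round(np.degrees(np.arctan2(R[1,1],R[0,1])),2),'w',round(s['gripper_width']*1000,1),'ff',s['finger_force'],'F',np.round(s['contact_force'],1))
E
python3 -c "
from h import *
tool(); snap('wrist','w1')
box('pine','w1',0,639,0,479,.033,.055)"
```

```text
t 0.1 tcp [ 247.9 -490.6  302.8] toolY -63.2 w 85.3 ff 0.0 F [ 0.5  1.  -0.1]
pine 5815 [ 0.3794 -0.502   0.0397] px [401.3  79.5] rect [ 377.9 -502.4] [144.3  27.3] 2.61
```

View pics/w1.png

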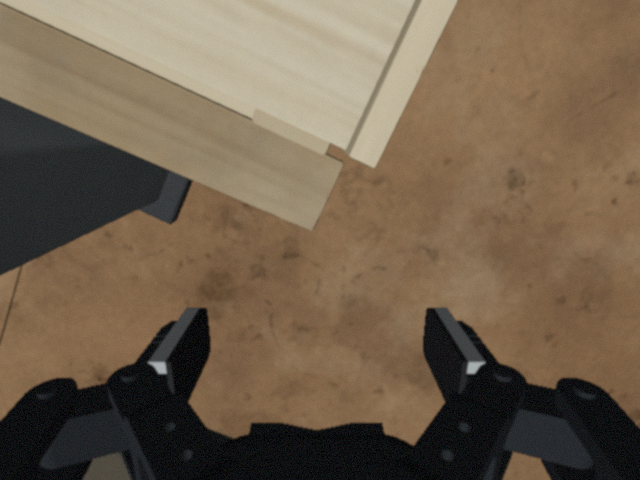

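The move was refused because each row needs all five keys. The wrist view still shows the bench corner at (350,150) and the floor from the start pose. I'll resend it with every key.

Call:
arm_command(steps=[{"tx": 30, "ty": 24, "tz": -20, "yaw": -3.2, "gripper": 1}, {"tx": 30, "ty": 24, "tz": -20, "yaw": -3.2, "gripper": 1}, {"tx": 30, "ty": 24, "tz": -20, "yaw": -3.2, "gripper": 1}, {"tx": 30, "ty": 24, "tz": -20, "yaw": -3.1, "gripper": 1}, {"tx": 30, "ty": 24, "tz": -20, "yaw": -3.1, "gripper": 1}, {"tx": 31, "ty": 24, "tz": -20, "yaw": -3.1, "gripper": 1}, {"tx": 31, "ty": 24, "tz": -20, "yaw": -3.1, "gripper": 1}, {"tx": 31, "ty": 25, "tz": -20, "yaw": -3.2, "gripper": 1}], newtons=40)

```text
clock: 1.15
tcp_pos: [0.4918, -0.297, 0.1429]
tool_rot: [1.0, 0.013, -0.0, -0.0]
contact_force: [-0.4, -0.4, 1.0]
gripper_width: 0.0857
finger_force: 0.0
```

```bash
python3 -c "
from h import *
tool(); snap('wrist','w2')
box('pine','w2',0,639,0,479,.033,.055)"
```

```text
t 1.15 tcp [ 491.8 -297.   142.9] toolY -88.51 w 85.7 ff 0.0 F [-0.4 -0.4  1. ]
pine 39905 [ 0.5067 -0.2968  0.0424] px [318.6 251.4] rect [ 492.5 -297.2] [180.4  60.3] 1.64
```

View pics/w2.png

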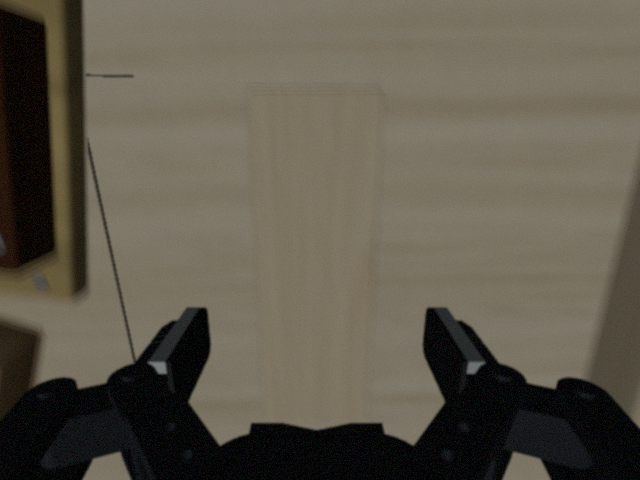

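The block runs centrally between the open fingers, from (250,90) to (380,430), and lines up with the tool. I'll go down and grip.

Call:
arm_command(steps=[{"tx": 1, "ty": 0, "tz": -20, "yaw": 0, "gripper": 1}, {"tx": 0, "ty": 0, "tz": -20, "yaw": 0, "gripper": 1}, {"tx": 0, "ty": 0, "tz": -14, "yaw": 0, "gripper": 1}, {"tx": 0, "ty": 0, "tz": -10, "yaw": 0, "gripper": 1}, {"tx": 0, "ty": 0, "tz": 0, "yaw": 0, "gripper": 0}, {"tx": 0, "ty": 0, "tz": 0, "yaw": 0, "gripper": 0}, {"tx": 0, "ty": 0, "tz": 0, "yaw": 0, "gripper": 0}, {"tx": 0, "ty": 0, "tz": 0, "yaw": 0, "gripper": 0}], newtons=40)

```text
clock: 2.2
tcp_pos: [0.4922, -0.2982, 0.0805]
tool_rot: [1.0, 0.014, 0.0, 0.0]
contact_force: [0.6, -0.4, 0.1]
gripper_width: 0.0593
finger_force: 46.7
```

Call:
arm_command(steps=[{"tx": 0, "ty": 0, "tz": 30, "yaw": 0, "gripper": 0}, {"tx": 0, "ty": 0, "tz": 40, "yaw": 8, "gripper": 0}, {"tx": 10, "ty": 20, "tz": 40, "yaw": 10, "gripper": 0}, {"tx": 10, "ty": 30, "tz": 10, "yaw": 10, "gripper": 0}, {"tx": 10, "ty": 40, "tz": 0, "yaw": 10, "gripper": 0}, {"tx": 15, "ty": 40, "tz": 0, "yaw": 10, "gripper": 0}, {"tx": 15, "ty": 40, "tz": 0, "yaw": 10, "gripper": 0}, {"tx": 15, "ty": 40, "tz": 0, "yaw": 10, "gripper": 0}])

```text
clock: 3.2
tcp_pos: [0.567, -0.0865, 0.1995]
tool_rot: [0.82, 0.573, -0.0, -0.0]
contact_force: [0.4, -0.8, -3.4]
gripper_width: 0.0596
finger_force: 46.6
```

Call:
arm_command(steps=[{"tx": 0, "ty": 30, "tz": 0, "yaw": 9, "gripper": 0}, {"tx": 0, "ty": 20, "tz": 0, "yaw": 3.4, "gripper": 0}, {"tx": 0, "ty": 0, "tz": 0, "yaw": 0, "gripper": 0}, {"tx": 0, "ty": 0, "tz": 0, "yaw": 0, "gripper": 0}, {"tx": 0, "ty": 0, "tz": 0, "yaw": 0, "gripper": 0}, {"tx": 0, "ty": 0, "tz": 0, "yaw": 0, "gripper": 0}, {"tx": 0, "ty": 0, "tz": 0, "yaw": 0, "gripper": 0}, {"tx": 0, "ty": 0, "tz": 0, "yaw": 0, "gripper": 0}])

```text
clock: 4.2
tcp_pos: [0.567, -0.0381, 0.1999]
tool_rot: [0.755, 0.656, 0.0, 0.0]
contact_force: [0.2, 0.2, -2.2]
gripper_width: 0.0588
finger_force: 46.6
```

```bash
python3 -c "
from h import *
tool()"
```

```text
t 4.2 tcp [567.  -38.1 199.9] toolY -8.02 w 58.8 ff 46.59822106361389 F [ 0.2  0.2 -2.2]
```

Call:
arm_command(steps=[{"tx": 0, "ty": 0, "tz": -30, "yaw": 0, "gripper": 0}, {"tx": 0, "ty": 0, "tz": -30, "yaw": 0, "gripper": 0}, {"tx": 0, "ty": 0, "tz": -20, "yaw": 0, "gripper": 0}, {"tx": 0, "ty": 0, "tz": -12, "yaw": 0, "gripper": 0}, {"tx": 0, "ty": 0, "tz": -6, "yaw": 0, "gripper": 0}, {"tx": 0, "ty": 0, "tz": -3, "yaw": 0, "gripper": 0}, {"tx": 0, "ty": 0, "tz": 0, "yaw": 0, "gripper": 0}, {"tx": 0, "ty": 0, "tz": 0, "yaw": 0, "gripper": 0}])

```text
clock: 5.2
tcp_pos: [0.5675, -0.038, 0.0997]
tool_rot: [0.755, 0.656, 0.001, 0.001]
contact_force: [0.1, -0.2, -2.6]
gripper_width: 0.0597
finger_force: 46.7
```

Call:
arm_command(steps=[{"tx": 0, "ty": 0, "tz": 0, "yaw": 0, "gripper": 1}, {"tx": 0, "ty": 0, "tz": 0, "yaw": 0, "gripper": 1}, {"tx": 0, "ty": 0, "tz": 0, "yaw": 0, "gripper": 1}, {"tx": 0, "ty": 0, "tz": 0, "yaw": 0, "gripper": 1}, {"tx": 0, "ty": 0, "tz": 0, "yaw": 0, "gripper": 1}, {"tx": 0, "ty": 0, "tz": 20, "yaw": 0, "gripper": 1}, {"tx": 0, "ty": 0, "tz": 60, "yaw": 0, "gripper": 1}, {"tx": 0, "ty": 0, "tz": 60, "yaw": 0, "gripper": 1}])

```text
clock: 6.2
tcp_pos: [0.5665, -0.0379, 0.2397]
tool_rot: [0.755, 0.656, -0.001, -0.001]
contact_force: [1.1, -0.8, 0.4]
gripper_width: 0.0852
finger_force: 0.0
```

```bash
python3 -c "
from h import *
tool(); snap('wrist','w3')
box('pine','w3',0,639,0,479,.055,.07)
box('knob','w3',0,639,0,479,.15,.18)
"
```

```text
t 6.2 tcp [566.5 -37.9 239.7] toolY -8.0 w 85.2 ff 0.0 F [ 1.1 -0.8  0.4]
pine 20796 [ 0.5704 -0.0286  0.0605] px [318.5 222.1] rect [569.  -38.2] [180.1  60.1] 82.11
knob 4 [ 0.6109 -0.0391  0.1796] px [425.  318.5] rect [610.9 -39.1] [1.3 0.1] 86.75
```

View pics/w3.png

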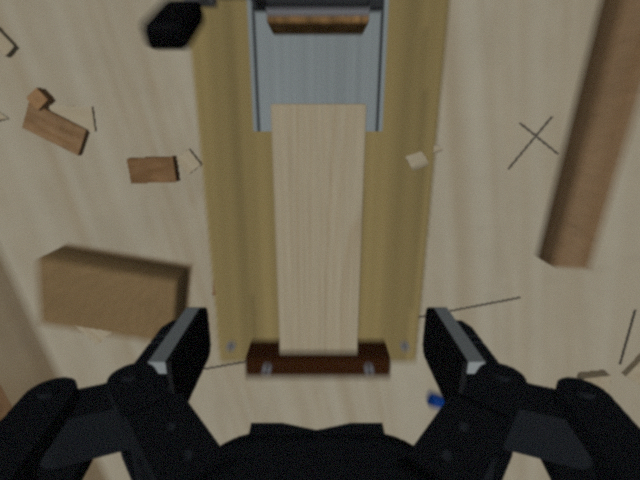

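The block lies straight on the bed, clear of both the stop and the dog, with the lever grip at (175,25). Next I'll look at the wheel and knob from closer.

Call:
arm_command(steps=[{"tx": 6, "ty": 20, "tz": 10, "yaw": 0, "gripper": 1}, {"tx": 6, "ty": 20, "tz": 10, "yaw": 0, "gripper": 1}, {"tx": 6, "ty": 20, "tz": 10, "yaw": 0, "gripper": 1}, {"tx": 6, "ty": 20, "tz": 10, "yaw": 0, "gripper": 1}, {"tx": 6, "ty": 20, "tz": 10, "yaw": 0, "gripper": 1}, {"tx": 5, "ty": 10, "tz": 10, "yaw": 0, "gripper": 1}, {"tx": 0, "ty": 0, "tz": 0, "yaw": 0, "gripper": 1}, {"tx": 0, "ty": 0, "tz": 0, "yaw": 0, "gripper": 1}])

```text
clock: 7.25
tcp_pos: [0.6019, 0.0716, 0.2987]
tool_rot: [0.755, 0.656, -0.0, -0.0]
contact_force: [-0.5, -0.2, 0.7]
gripper_width: 0.0854
finger_force: 0.0
```

```bash
python3 -c "
from h import *
tool(); snap('wrist','w4')
box('knob','w4',0,639,0,300,.155,.175)
q=box('wheel','w4',0,639,0,479,.112,.126)
print('circ',cv2.minEnclosingCircle(q[:,:2].astype(np.float32)*1000))
"
```

```text
t 7.25 tcp [601.9  71.6 298.7] toolY -8.03 w 85.4 ff 0.0 F [-0.5 -0.2  0.7]
knob 1235 [0.6274 0.1433 0.1613] px [342.5 130.4] rect [627.8 143. ] [20.6 21.5] 81.98
wheel 7866 [0.5821 0.1777 0.1163] px [259.4  81.7] rect [584.1 177.8] [ 78.7 100.1] 4.01
circ ((592.37548828125, 179.690673828125), 54.278133392333984)
```

View pics/w4.png

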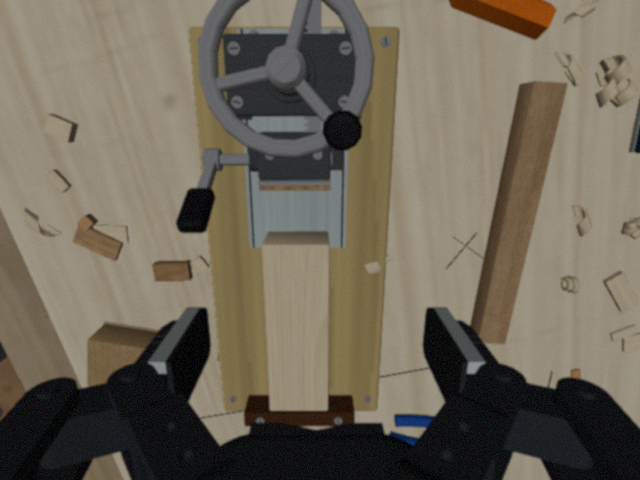

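The wheel hub is at (286,67), the knob at (342,130), and the raised lever grip at (197,208).

```bash
python3 -c "
from h import *
im,d,c=load('w4'); P=cloud(d,c)
print('hub',P[67,286],np.median(P[60:75,280:292,2])); h=ray(c,286,67,P[67,286,2]); k=ray(c,342,130,.164); print(h,k)
print('rim',[P[y,x].round(4) for y,x in((150,286),(65,206),(65,365))])
box('lever','w4',170,220,180,240,.06,.11,60)
"
```

```text
hub [0.60016396 0.18414682 0.11951851] 0.12049035215243725
[0.60016396 0.18414682 0.11951851] [0.62706074 0.1436733  0.164     ]
rim [array([0.5918, 0.135 , 0.1176]), array([0.5512, 0.1925, 0.1175]), array([0.6486, 0.1787, 0.1178])]
lever 1259 [0.5153 0.1    0.0951] px [196.  209.8] rect [514.4 101.2] [30.8 20.8] 81.65
```

Call:
arm_command(steps=[{"tx": 13, "ty": 36, "tz": 0, "yaw": 0, "gripper": 1}, {"tx": 12, "ty": 36, "tz": 0, "yaw": 0, "gripper": 1}, {"tx": 0, "ty": 0, "tz": -30, "yaw": 0, "gripper": 1}, {"tx": 0, "ty": 0, "tz": -40, "yaw": 0, "gripper": 1}, {"tx": 0, "ty": 0, "tz": -25, "yaw": 0, "gripper": 1}, {"tx": 0, "ty": 0, "tz": 0, "yaw": 0, "gripper": 0}, {"tx": 0, "ty": 0, "tz": 0, "yaw": 0, "gripper": 0}, {"tx": 0, "ty": 0, "tz": 0, "yaw": 0, "gripper": 0}], newtons=20)

```text
clock: 8.3
tcp_pos: [0.6278, 0.1439, 0.2062]
tool_rot: [0.755, 0.656, 0.002, 0.001]
contact_force: [-0.2, 0.2, 1.1]
gripper_width: 0.0325
finger_force: 0.0
```

Call:
arm_command(steps=[{"tx": 0, "ty": 0, "tz": 0, "yaw": 0, "gripper": 0}, {"tx": 0, "ty": 0, "tz": 0, "yaw": 0, "gripper": 0}, {"tx": 0, "ty": 0, "tz": 0, "yaw": 0, "gripper": 0}, {"tx": 0, "ty": 0, "tz": 0, "yaw": 0, "gripper": 0}, {"tx": 0, "ty": 0, "tz": 0, "yaw": 0, "gripper": 0}, {"tx": 0, "ty": 0, "tz": 0, "yaw": 0, "gripper": 0}, {"tx": 0, "ty": 0, "tz": 0, "yaw": 0, "gripper": 0}, {"tx": 0, "ty": 0, "tz": 0, "yaw": 0, "gripper": 0}])

```text
clock: 9.3
tcp_pos: [0.6273, 0.1444, 0.2061]
tool_rot: [0.755, 0.656, 0.001, 0.001]
contact_force: [-2.1, 0.7, 6.1]
gripper_width: 0.0207
finger_force: 20.8
```

```bash
python3 -c "
from h import *
tool()
ax=np.array([599.5,183.6]);p=np.array(env.state()['tcp_pos'][:2])*1000;o=p-ax
a0=np.arctan2(o[1],o[0]);print(np.hypot(*o),np.degrees(a0))
prev=p
for i in range(1,35):
    a=a0-np.radians(11*i);q=ax+49.7*np.array([np.cos(a),np.sin(a)]);print(i,(q-prev).round(1),end=' ');prev=q
"
```

```text
t 9.3 tcp [627.3 144.4 206.1] toolY -7.98 w 20.7 ff 20.842139481101185 F [-2.1  0.7  6.1]
48.07839797866133 -54.67701677729899
1 [-7.3 -6.1] 2 [-9.  -3.1] 3 [-9.4 -1.3] 4 [-9.5  0.5] 5 [-9.2  2.3] 6 [-8.6  4.1] 7 [-7.7  5.6] 8 [-6.5  7. ] 9 [-5.   8.1] 10 [-3.4  8.9] 11 [-1.6  9.4] 12 [0.2 9.5] 13 [2.  9.3] 14 [3.7 8.8] 15 [5.4 7.9] 16 [6.8 6.7] 17 [7.9 5.3] 18 [8.8 3.7] 19 [9.3 2. ] 20 [9.5 0.1] 21 [ 9.4 -1.7] 22 [ 8.9 -3.4] 23 [ 8.1 -5.1] 24 [ 6.9 -6.5] 25 [ 5.6 -7.7] 26 [ 4.  -8.6] 27 [ 2.3 -9.3] 28 [ 0.5 -9.5] 29 [-1.4 -9.4] 30 [-3.1 -9. ] 31 [-4.8 -8.2] 32 [-6.3 -7.2] 33 [-7.5 -5.8] 34 [-8.5 -4.3]
```

Call:
arm_command(steps=[{"tx": -7.8, "ty": -5.1, "tz": 0, "yaw": 0, "gripper": 0}, {"tx": -9, "ty": -3.1, "tz": 0, "yaw": 0, "gripper": 0}, {"tx": -9.4, "ty": -1.3, "tz": 0, "yaw": 0, "gripper": 0}, {"tx": -9.5, "ty": 0.5, "tz": 0, "yaw": 0, "gripper": 0}, {"tx": -9.2, "ty": 2.3, "tz": 0, "yaw": 0, "gripper": 0}, {"tx": -8.6, "ty": 4.1, "tz": 0, "yaw": 0, "gripper": 0}, {"tx": -7.7, "ty": 5.6, "tz": 0, "yaw": 0, "gripper": 0}, {"tx": -6.5, "ty": 7, "tz": 0, "yaw": 0, "gripper": 0}])

```text
clock: 10.3
tcp_pos: [0.5602, 0.1526, 0.2061]
tool_rot: [0.755, 0.656, 0.001, 0.003]
contact_force: [2.2, -3.7, 7.4]
gripper_width: 0.0209
finger_force: 21.0
```

```bash
cat >> h.py <<'E'
def wind(r=49.5,ax=(599.5,183.6)):
    tool(); p=np.array(env.state()['tcp_pos'][:2])*1000;o=p-ax
    a=np.arctan2(o[1],o[0]);print('r',np.hypot(*o).round(1),'ang',np.degrees(a).round(1))
E
python3 -c "
from h import *
wind()"
```

```text
t 10.3 tcp [560.2 152.6 206.1] toolY -8.06 w 20.9 ff 20.953927289228886 F [ 2.2 -3.7  7.4]
r 50.1 ang -141.7
```

Call:
arm_command(steps=[{"tx": -5, "ty": 8.1, "tz": 0, "yaw": 0, "gripper": 0}, {"tx": -3.4, "ty": 8.9, "tz": 0, "yaw": 0, "gripper": 0}, {"tx": -1.6, "ty": 9.4, "tz": 0, "yaw": 0, "gripper": 0}, {"tx": 0.2, "ty": 9.5, "tz": 0, "yaw": 0, "gripper": 0}, {"tx": 2, "ty": 9.3, "tz": 0, "yaw": 0, "gripper": 0}, {"tx": 3.7, "ty": 8.8, "tz": 0, "yaw": 0, "gripper": 0}, {"tx": 5.4, "ty": 7.9, "tz": 0, "yaw": 0, "gripper": 0}, {"tx": 6.8, "ty": 6.7, "tz": 0, "yaw": 0, "gripper": 0}])

```text
clock: 11.3
tcp_pos: [0.5661, 0.2231, 0.206]
tool_rot: [0.755, 0.656, -0.0, -0.001]
contact_force: [-5.2, 0.4, 9.5]
gripper_width: 0.0213
finger_force: 21.2
```

Call:
arm_command(steps=[{"tx": 7.9, "ty": 5.3, "tz": 0, "yaw": 0, "gripper": 0}, {"tx": 8.8, "ty": 3.7, "tz": 0, "yaw": 0, "gripper": 0}, {"tx": 9.3, "ty": 2, "tz": 0, "yaw": 0, "gripper": 0}, {"tx": 9.5, "ty": 0.1, "tz": 0, "yaw": 0, "gripper": 0}, {"tx": 9.4, "ty": -1.7, "tz": 0, "yaw": 0, "gripper": 0}, {"tx": 8.9, "ty": -3.4, "tz": 0, "yaw": 0, "gripper": 0}, {"tx": 8.1, "ty": -5.1, "tz": 0, "yaw": 0, "gripper": 0}, {"tx": 6.9, "ty": -6.5, "tz": 0, "yaw": 0, "gripper": 0}])

```text
clock: 12.3
tcp_pos: [0.636, 0.2178, 0.2061]
tool_rot: [0.754, 0.656, 0.001, -0.0]
contact_force: [-2.8, 1.8, 8.2]
gripper_width: 0.021
finger_force: 21.0
```

```bash
python3 -c "
from h import *
wind()
snap('top','top1')
box('lever','top1',245,320,262,305,.06,.12,60); box('pine','top1',260,380,220,300,.055,.07)"
```

```text
t 12.3 tcp [636.  217.8 206.1] toolY -7.94 w 21.0 ff 21.01529418490827 F [-2.8  1.8  8.2]
r 50.0 ang 43.1
lever 92 [0.5025 0.0518 0.1005] px [277.1 284. ] rect [502.7  52.6] [25.2 17.5] 83.54
pine 2239 [ 0.5663 -0.0389  0.0625] px [319.8 255.2] rect [567.3 -34.6] [189.8  60.6] 81.94
```

Call:
arm_command(steps=[{"tx": 5.6, "ty": -7.7, "tz": 0, "yaw": 0, "gripper": 0}, {"tx": 4, "ty": -8.6, "tz": 0, "yaw": 0, "gripper": 0}, {"tx": 2.3, "ty": -9.3, "tz": 0, "yaw": 0, "gripper": 0}, {"tx": 0.4, "ty": -4.7, "tz": 0, "yaw": 0, "gripper": 0}, {"tx": 0.1, "ty": -4.8, "tz": 0, "yaw": 0, "gripper": 0}, {"tx": -0.5, "ty": -4.7, "tz": 0, "yaw": 0, "gripper": 0}, {"tx": -0.9, "ty": -4.7, "tz": 0, "yaw": 0, "gripper": 0}, {"tx": 0, "ty": 0, "tz": 0, "yaw": 0, "gripper": 0}])

```text
clock: 13.35
tcp_pos: [0.6468, 0.1731, 0.2061]
tool_rot: [0.755, 0.656, 0.001, -0.0]
contact_force: [-2.4, 0.9, 7.0]
gripper_width: 0.0209
finger_force: 21.0
```

```bash
python3 -c "
from h import *
wind()
snap('top','top2')
box('lever','top2',245,320,262,305,.06,.12,60); box('pine','top2',260,380,220,300,.057,.066)"
```

```text
t 13.35 tcp [646.8 173.1 206.1] toolY -7.97 w 20.9 ff 20.98223270382732 F [-2.4  0.9  7. ]
r 48.5 ang -12.5
lever 91 [0.502  0.0414 0.1018] px [282.  284.1] rect [502.3  42.2] [24.8 17.3] 82.52
pine 2110 [ 0.5649 -0.0485  0.0624] px [324.3 255.7] rect [565.7 -47.7] [181.8  60.6] 82.18
```

Call:
arm_command(steps=[{"tx": -1.2, "ty": -4.6, "tz": 0, "yaw": 0, "gripper": 0}, {"tx": -1.7, "ty": -4.5, "tz": 0, "yaw": 0, "gripper": 0}, {"tx": -2.1, "ty": -4.3, "tz": 0, "yaw": 0, "gripper": 0}, {"tx": -2.5, "ty": -4.1, "tz": 0, "yaw": 0, "gripper": 0}, {"tx": -2.9, "ty": -3.8, "tz": 0, "yaw": 0, "gripper": 0}, {"tx": -3.2, "ty": -3.5, "tz": 0, "yaw": 0, "gripper": 0}, {"tx": 0, "ty": 0, "tz": 0, "yaw": 0, "gripper": 0}, {"tx": 0, "ty": 0, "tz": 0, "yaw": 0, "gripper": 0}])

```text
clock: 14.4
tcp_pos: [0.6332, 0.149, 0.2061]
tool_rot: [0.754, 0.656, 0.002, -0.0]
contact_force: [-1.8, 4.7, 8.0]
gripper_width: 0.0213
finger_force: 21.0
```

```bash
python3 -c "
from h import *
wind()
snap('top','top3')
box('lever','top3',245,320,262,305,.06,.12,60); box('pine','top3',260,380,220,300,.057,.066)"
```

```text
t 14.4 tcp [633.2 149.  206.1] toolY -7.94 w 21.3 ff 20.99441959988326 F [-1.8  4.7  8. ]
r 48.3 ang -45.7
lever 93 [0.5004 0.037  0.1002] px [284.1 284.8] rect [500.3  37.5] [25.8 17.2] 82.7
pine 2106 [ 0.5642 -0.0542  0.0624] px [326.8 256. ] rect [564.7 -53.9] [180.1  60.4] 82.09
```

Call:
arm_command(steps=[{"tx": -1.5, "ty": -1.4, "tz": 0, "yaw": 0, "gripper": 0}, {"tx": -1.5, "ty": -1.3, "tz": 0, "yaw": 0, "gripper": 0}, {"tx": -1.5, "ty": -1.3, "tz": 0, "yaw": 0, "gripper": 0}, {"tx": -1.6, "ty": -1.2, "tz": 0, "yaw": 0, "gripper": 0}, {"tx": 0, "ty": 0, "tz": 0, "yaw": 0, "gripper": 0}, {"tx": 0, "ty": 0, "tz": 0, "yaw": 0, "gripper": 0}, {"tx": 0, "ty": 0, "tz": 0, "yaw": 0, "gripper": 0}, {"tx": 0, "ty": 0, "tz": 0, "yaw": 0, "gripper": 0}])

```text
clock: 15.45
tcp_pos: [0.6292, 0.1457, 0.2062]
tool_rot: [0.754, 0.657, 0.005, 0.0]
contact_force: [6.2, 9.3, 4.3]
gripper_width: 0.0211
finger_force: 20.7
```

```bash
python3 -c "
from h import *
wind()
snap('top','top4')
box('lever','top4',245,320,262,305,.06,.12,60); box('pine','top4',260,380,220,300,.057,.066)"
```

```text
t 15.45 tcp [629.2 145.7 206.2] toolY -7.89 w 21.1 ff 20.749601237475872 F [6.2 9.3 4.3]
r 48.2 ang -51.9
lever 93 [0.5003 0.0354 0.1009] px [284.9 284.9] rect [500.2  36.4] [25.3 17.3] 82.58
pine 2115 [ 0.5641 -0.055   0.0624] px [327.2 256. ] rect [564.6 -54.7] [179.9  60.5] 82.15
```

The push force rose to about 11 N, the hand is lagging its command, and the block is at y ≈ -75 mm, so it's against the stop. I'll give it a touch more, then release and lift.

Call:
arm_command(steps=[{"tx": -0.8, "ty": -0.6, "tz": 0, "yaw": 0, "gripper": 0}, {"tx": 0, "ty": 0, "tz": 0, "yaw": 0, "gripper": 0}, {"tx": 0, "ty": 0, "tz": 0, "yaw": 0, "gripper": 0}, {"tx": 0, "ty": 0, "tz": 0, "yaw": 0, "gripper": 1}, {"tx": 0, "ty": 0, "tz": 0, "yaw": 0, "gripper": 1}, {"tx": 0, "ty": 0, "tz": 0, "yaw": 0, "gripper": 1}, {"tx": 0, "ty": 0, "tz": 30, "yaw": 0, "gripper": 1}, {"tx": 0, "ty": 0, "tz": 60, "yaw": 0, "gripper": 1}])

```text
clock: 16.5
tcp_pos: [0.6253, 0.1413, 0.29]
tool_rot: [0.755, 0.656, -0.004, -0.003]
contact_force: [1.1, 0.0, -0.2]
gripper_width: 0.0853
finger_force: 0.0
```

Call:
arm_command(steps=[{"tx": -14, "ty": -20, "tz": 0, "yaw": 0, "gripper": 1}, {"tx": -14, "ty": -20, "tz": 0, "yaw": 0, "gripper": 0}, {"tx": -14, "ty": -20, "tz": 0, "yaw": 0, "gripper": 0}, {"tx": -14, "ty": -20, "tz": 0, "yaw": 0, "gripper": 0}, {"tx": 0, "ty": 0, "tz": 0, "yaw": 0, "gripper": 0}, {"tx": 0, "ty": 0, "tz": 0, "yaw": 0, "gripper": 0}, {"tx": 0, "ty": 0, "tz": 0, "yaw": 0, "gripper": 0}, {"tx": 0, "ty": 0, "tz": 0, "yaw": 0, "gripper": 0}])

```text
clock: 17.5
tcp_pos: [0.571, 0.0625, 0.2937]
tool_rot: [0.754, 0.656, -0.0, -0.0]
contact_force: [0.2, -0.6, 0.6]
gripper_width: -0.0
finger_force: 0.0
```

```bash
python3 -c "
from h import *
tool(); snap('wrist','w5')
q=box('pine','w5',0,639,0,479,.057,.066)
q=box('lever','w5',0,320,0,479,.065,.12,60)
"
```

```text
t 17.5 tcp [571.   62.5 293.7] toolY -7.95 w -0.0 ff 0.0 F [ 0.2 -0.6  0.6]
pine 3664 [0.5786 0.0093 0.0605] px [331.6 276.2] rect [573.  -10.2] [94.  60.2] 82.29
lever 1870 [0.5725 0.2025 0.0756] px [288.7  31.4] rect [573.2 197.2] [36.2 40.1] 81.13
```

View pics/w5.png

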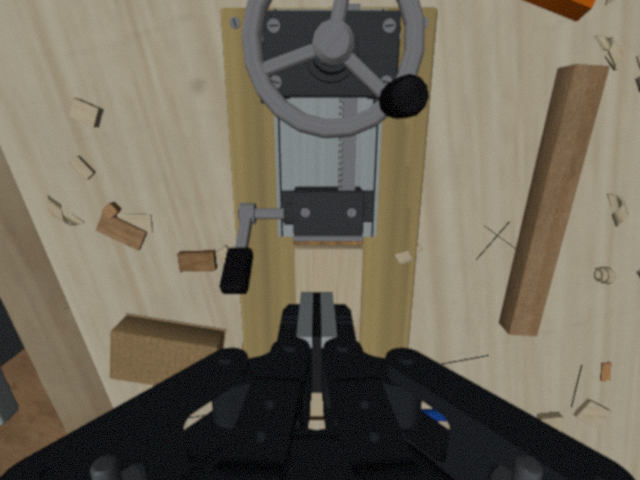

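The dog is tight on the block at (328,243), the knob is free at (404,96), and the lever grip is still raised at (237,270).

```bash
python3 -c "
from h import *
q=box('lever','w5',215,255,235,300,.06,.12,70)
print(q[:,2].min(),q[:,2].max()); im,d,c=load('w5')
print(ray(c,237,270,.092))
b=np.array([[.990,-.140],[.140,.990]]);o=np.array([575.5,19.2])
p=q.mean(0)[:2]*1000-o; print('board',b@p)
for f in [(-74,20),(-74,3),(-74,-11),(-74,-22),(-74,-28)]: print(f,(o+b.T@np.array(f)).round(1))
"
```

```text
lever 1250 [0.5061 0.0398 0.0945] px [236.8 270.4] rect [505.4  40.2] [30.6 21.2] 83.15
0.06049850507629191 0.10958947390656192
[0.50552712 0.03887598 0.092     ]
board [-71.564573    10.68200103]
(-74, 20) [505.   49.4]
(-74, 3) [502.7  32.5]
(-74, -11) [500.7  18.7]
(-74, -22) [499.2   7.8]
(-74, -28) [498.3   1.8]
```

Call:
arm_command(steps=[{"tx": -33, "ty": -6, "tz": 0, "yaw": 0, "gripper": 0}, {"tx": -32, "ty": -6, "tz": 0, "yaw": 0, "gripper": 0}, {"tx": 0, "ty": 0, "tz": -50, "yaw": 0, "gripper": 0}, {"tx": 0, "ty": 0, "tz": -48, "yaw": 0, "gripper": 0}, {"tx": 0, "ty": 0, "tz": -10, "yaw": 0, "gripper": 0}, {"tx": 0, "ty": 0, "tz": -10, "yaw": 0, "gripper": 0}, {"tx": 0, "ty": 0, "tz": 0, "yaw": 0, "gripper": 0}, {"tx": 0, "ty": 0, "tz": 0, "yaw": 0, "gripper": 0}], newtons=40)

```text
clock: 18.55
tcp_pos: [0.5068, 0.05, 0.1778]
tool_rot: [0.755, 0.656, 0.001, 0.001]
contact_force: [-0.3, 0.0, 0.6]
gripper_width: 0.0003
finger_force: 0.0
```

Call:
arm_command(steps=[{"tx": -1, "ty": -9, "tz": -8, "yaw": 0, "gripper": 0}, {"tx": -1, "ty": -8, "tz": -8, "yaw": 0, "gripper": 0}, {"tx": -1, "ty": -7, "tz": -8, "yaw": 0, "gripper": 0}, {"tx": -1, "ty": -7, "tz": -8, "yaw": 0, "gripper": 0}, {"tx": -1, "ty": -6, "tz": -9, "yaw": 0, "gripper": 0}, {"tx": -1, "ty": -5, "tz": -9, "yaw": 0, "gripper": 0}, {"tx": 0, "ty": -4, "tz": -7, "yaw": 0, "gripper": 0}, {"tx": 0, "ty": 0, "tz": 0, "yaw": 0, "gripper": 0}])

```text
clock: 19.55
tcp_pos: [0.4989, 0.0035, 0.1177]
tool_rot: [0.755, 0.656, -0.001, -0.001]
contact_force: [0.7, -0.2, -0.0]
gripper_width: 0.0
finger_force: 0.0
```

```bash
python3 -c "
from h import *
tool()"
```

```text
t 19.55 tcp [498.9   3.5 117.7] toolY -8.02 w 0.0 ff 0.0 F [ 0.7 -0.2 -0. ]
```

Call:
arm_command(steps=[{"tx": 0, "ty": -1, "tz": -3, "yaw": 0, "gripper": 0}, {"tx": 0, "ty": 0, "tz": -3, "yaw": 0, "gripper": 0}, {"tx": 0, "ty": 0, "tz": -2, "yaw": 0, "gripper": 0}, {"tx": 0, "ty": 0, "tz": -1, "yaw": 0, "gripper": 0}, {"tx": 0, "ty": 0, "tz": 0, "yaw": 0, "gripper": 0}, {"tx": 0, "ty": 0, "tz": 0, "yaw": 0, "gripper": 0}, {"tx": 0, "ty": 0, "tz": 0, "yaw": 0, "gripper": 0}, {"tx": 0, "ty": 0, "tz": 0, "yaw": 0, "gripper": 0}])

```text
clock: 20.55
tcp_pos: [0.4998, 0.0028, 0.1103]
tool_rot: [0.755, 0.656, -0.0, 0.0]
contact_force: [-3.0, -2.4, 4.7]
gripper_width: -0.0
finger_force: 2.6
```

```bash
python3 -c "
from h import *
tool();snap('side','s2')
im=cv2.imread('pics/s2.png')[180:340,190:430];cv2.imwrite('pics/s2c.png',cv2.resize(im,None,fx=3,fy=3))"
```

```text
t 20.55 tcp [499.8   2.8 110.3] toolY -8.0 w -0.0 ff 2.649497231886926 F [-3.  -2.4  4.7]
```

View pics/s2c.png

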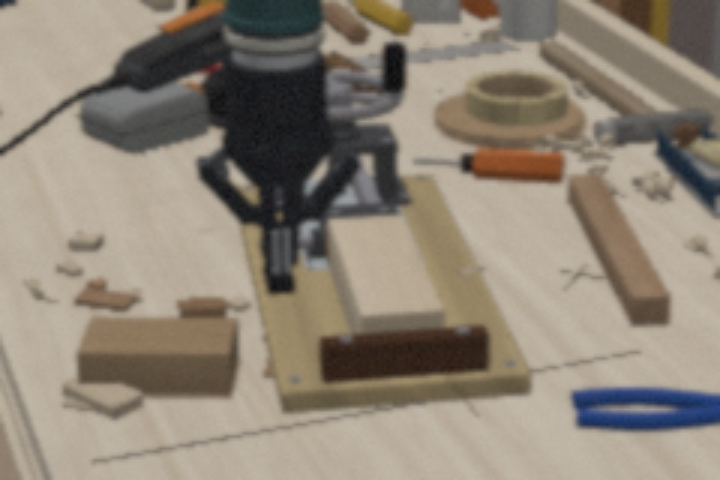

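The fingertips are on the lever grip at (280,285), about 38 mm above the bench, so it's almost home. I'll press firmly and then lift off.

Call:
arm_command(steps=[{"tx": 0, "ty": 0, "tz": -2, "yaw": 0, "gripper": 0}, {"tx": 0, "ty": 0, "tz": -2, "yaw": 0, "gripper": 0}, {"tx": 0, "ty": 0, "tz": 0, "yaw": 0, "gripper": 0}, {"tx": 0, "ty": 0, "tz": 0, "yaw": 0, "gripper": 0}, {"tx": 0, "ty": 0, "tz": 0, "yaw": 0, "gripper": 0}, {"tx": 0, "ty": 0, "tz": 0, "yaw": 0, "gripper": 0}, {"tx": 0, "ty": 0, "tz": 0, "yaw": 0, "gripper": 0}, {"tx": 0, "ty": 0, "tz": 0, "yaw": 0, "gripper": 0}])

```text
clock: 21.6
tcp_pos: [0.5, 0.0027, 0.1098]
tool_rot: [0.755, 0.656, 0.0, 0.001]
contact_force: [-9.4, -2.6, 21.6]
gripper_width: -0.0001
finger_force: 11.0
```

Call:
arm_command(steps=[{"tx": 0, "ty": 0, "tz": 10, "yaw": 0, "gripper": 0}, {"tx": 0, "ty": 0, "tz": 30, "yaw": 0, "gripper": 0}, {"tx": 0, "ty": 0, "tz": 50, "yaw": 0, "gripper": 0}, {"tx": 0, "ty": 0, "tz": 50, "yaw": 0, "gripper": 0}, {"tx": 0, "ty": -20, "tz": 50, "yaw": 0, "gripper": 0}, {"tx": 0, "ty": -20, "tz": 0, "yaw": 0, "gripper": 0}, {"tx": 0, "ty": 0, "tz": 0, "yaw": 0, "gripper": 0}, {"tx": 0, "ty": 0, "tz": 0, "yaw": 0, "gripper": 0}])

```text
clock: 22.6
tcp_pos: [0.4994, -0.0363, 0.2944]
tool_rot: [0.755, 0.656, -0.0, -0.001]
contact_force: [-0.3, 0.0, -0.1]
gripper_width: -0.0002
finger_force: 0.0
```

```bash
python3 -c "
from h import *
tool();snap('wrist','w6'); snap('top','top5')
box('lever','w6',0,300,0,300,.025,.12,60); box('lever','top5',245,320,262,310,.02,.12,60); box('pine','top5',260,380,220,300,.057,.066)"
```

```text
t 22.6 tcp [499.4 -36.3 294.4] toolY -7.98 w -0.2 ff 0.0 F [-0.3  0.  -0.1]
lever 118 [0.4913 0.0093 0.0361] px [299.1 164.4] rect [490.9   7.7] [38.  2.] 81.17
lever 35 [0.4931 0.0168 0.0388] px [295.9 290. ] rect [491.6  16.3] [20.7  9.7] 51.71
pine 153 [ 0.5514 -0.1371  0.0622] px [364.8 260.7] rect [ 552.6 -137.6] [13.4 59.6] 79.78
```

View pics/w6.png

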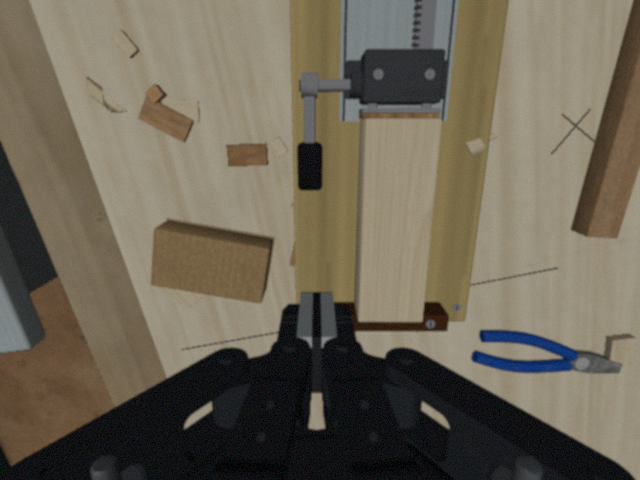

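The lever is flat at (310,165), the dog is pushed out onto the block at (400,115), and the block meets the stop at (390,322). I'll hand the job in.

```bash
python3 -c "
from h import *
print(env.sign_off())"
```

```text
the job is handed in; nothing more can be done
None
```

The pine block is clamped: it sits against the stop with the dog wound up to it and the cam lever pressed flat. I handed the job in at about 23 s; the hand-in returned no verdict.

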